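Eject a charged pack and stop it with the other finger

ROBOT

A 6-joint arm with a two-finger parallel gripper is mounted at the origin on the work surface. World frame = base frame: x ahead of the robot, y to its left, z up, the work surface at z = 0. Lengths are in mm, angles in rad, forces in N, time in s.
With the tool pointing down it reaches from about 325 to 900 mm from the base axis. Payload 6.1 kg.
Tool frame: the origin (TCP) lies between the finger pads; the fingertips stand 17 mm ahead of it and the grasp point (between the pads) lies 2 mm behind it (tip_extent is the x of the fingertips in the tool frame, in mm); x points along the fingers, y is the direction in which the jaws open and shut, and the axes are right-handed (so a half turn about x gives the same grasp; the last joint's range is limited). The gripper opens to 85 mm and grips with 20 to 120 N. Pads are 22 mm wide; open, the fingers measure 114 mm over their backs; the gripper's body (76 mm by 85 mm) begins 54 mm behind the grasp point. The pads swing forward as they close: fully open they stand 13 mm farther back than shut.
Start: joints at [-1.374, 0.22, 1.526, -0, 1.395, -0.126], TCP at [198.257, -592.714, 248.3] pointing down, gripper open.
Joint ranges: [-2.98, 2.98], [-0.91, 2.08], [0.09, 2.57], [-1.24, 4.39], [0.2, 2.65], [-2.68, 2.68]. Speed limits (rad/s): [2.57, 2.57, 3.01, 3.14, 3.14, 3.14].

INTERFACE

Orientations are given as [roll, pitch, yaw] about the fixed x, y, z axes, in that order (R = Rz(yaw) Ry(pitch) Rx(roll)).
In Python, from workcell import * gives the robot as it stands.
- The arm moves only by the shell command python3 -m inch 'ROWS' [FORCE]. ROWS is JSON, a list of rows, each a list of 7 numbers: the finger opening in m, from 0 to 0.0854, then the shift along the tool's x, y, z in m, then the turn, a rotation vector about the tool's x, y, z in rad. A call has 1 to 20 rows; each row is the pose to reach, as a shift and turn from the pose measured when the call began, along the tool's axes at that moment; what a row does not reach only later rows make up. A row lasts 1/12 s, in which the tool goes at most 41.7 mm and 7.16 degrees, less where a joint would pass 70% of its speed; a pose out of reach is approached as far as the arm can. A call with a gripper value outside its range is refused whole. The fingers move at their own pace and stop on an object; FORCE is the grip in N (left out, the last holds). Time passes only in rows, so rows that repeat a pose let the fingers close. It gives the time, the measured TCP pose, the force and the opening at its end, in the units of the state.
- get_obs(): the state, without advancing time (a new reading comes with each control period).
- read_camera(name): name is "scene" or "top" or "wrist"; returns (picture, depth): 480x640x3 uint8, blue, green, red; 480x640 float32, mm along the optical axis (not along the pixel's ray), 0 where there is no reading.
- camera_params(name): a dict with "K" (3x3 intrinsics, pixels), "R" (3x3) and "t" (3): a world point X has camera coordinates R X + t. Camera axes: x right, y down, z forward; pixel columns grow to the right and rows downward; lengths in mm; the calibration is good to about 2 mm. A picture is of the moment at which its call begins: read the wrist's pose just before it. camera_params takes no time and is no camera call; for the wrist camera it gives the pose at the moment of the call.
- finish_job(): hands the job in, once; it reports no verdict.
The state is a dict: "time": time; "q": joint angles; "qd": joint speeds; "joint_torque": joint torques, N m; "eef_pos": TCP position; "ee_rot": TCP orientation; "force": force on the tool from outside, world axes, zero at the start; "ft_torque": the same for the moment, N m; "gripper_width": finger opening in mm.
Only numpy, scipy, OpenCV 4.12 (cv2) and the standard library are available. Lean on these libraries where they do the work, as an engineer would, in place of code of your own. Each camera call takes 0.05 s, during which the arm holds its last target.

TASK

Pop the orange battery pack out of its charging dock: with one fingertip press that dock's red button right down, and with the other finger, gently and without pinching or lifting the pack, block it as it slides out, so that it stops flat on the landing plate with its front end over the green strip. Finish like that, still holding: one finger keeping the button down, the other in front of the pack holding it back. Leave the blue pack, its button and everything else on the desk alone.

Things in the scene. Friction and masses are not known exactly. Their poses are not given: they have to be found in the camera images.
- dock1: dock with the orange pack, fixed. Origin under its middle at table height; pack slides out to its own -x (roughly towards the robot). Grey landing plate and channel floor 20 mm high, 46 mm wide, from x = -64 mm backwards. White channel walls x = -26 to 38, y = +-19 to 23 mm, 48 mm high; spring housing x = 38 to 106, 60 mm high. Black button housing 46 x 36 x 30 mm at x = -58, y = 45 mm.
- button1 (a joint): its red button: 0 up, grows downwards to 0.012 m at the stop; spring 1 N (up) to 4 N (down) plus up to 5 N rubbing. At about 7 mm down the pack is let go and a damped spring (3 to 4.4 N) pushes it out at 50 to 90 mm/s, up to 66 mm, and keeps pushing; unstopped, it drops off the landing plate within 2 s. If let up, the catch rises under the pack.
- button1_top (a point): middle of the top of that red button (28 mm along the dock x, 24 mm along the dock y), 44 mm above the table when up, 32 mm when fully down; at dock x = -58, y = +45 mm
- dock1_strip (a point): middle of the green strip painted across dock1's landing plate, 20 mm above the table, at dock x = -50, y = 0; the strip reaches from x = -38 to -62 mm, that is 8 to 32 mm in front of the resting pack's nose
- dock1_catch (a point): top of the small steel catch (4 x 16 mm) right in front of the resting pack's nose, at dock x = -32.5, y = 0, 7 mm above the channel floor; it is part of the red button and sinks with it
- pack_orange: orange battery pack with a black rear end, loose in dock1: 56 mm along x, 36 mm wide, 36 mm high, about 0.12 kg; origin at the middle of its underside, 20 mm above the table in the dock, at dock x = -2 mm before it is released; its top is then 56 mm above the table
- pack_orange_nose (a point): lower middle of the front (nose) face of the orange pack, at the pack's x = -28 mm, on its underside; at dock x = -30 mm before release
- dock2: second charging dock of the same make and sizes as dock1, holding the blue pack; not to be used
- button2 (a joint): red button of the dock with the blue pack, same as button1; leave it up
- pack_blue: blue battery pack in dock2, same size as the orange one; leave it in
- tape: roll of yellow tape lying flat, 64 mm across, 22 mm high; loose bystander, origin at the centre of its underside
- servo: small black servo motor, 54 x 20 x 44 mm, standing upright; loose bystander, origin at the centre of its underside
- driver: screwdriver with a green handle, 170 mm long, lying down; loose bystander, origin at the centre of its underside (about its middle lengthwise)
- bottle: clear water bottle with a white cap, 64 mm across, 200 mm high; loose bystander, origin at the centre of its underside
- motor_box: small yellow cardboard box, 70 x 50 x 35 mm; loose bystander, origin at the centre of its underside
- mug: white mug, 80 mm across, 90 mm high; loose bystander, origin at the centre of its underside
There are look-alikes about, which are no part of the job. What is shaped like the dock1 but purple is not meant.

How it is judged (in metres and radians):
On the way, in this order (a step that is already met when the one before it is completed fails the run):
1. a finger has pressed the orange pack's dock button down, freeing the pack (value of joint button1 above 0.006 m and contact force between the fingers and dock1 above 0.5 N).
2. the other finger has stopped the pack with its nose over the green strip while the button stays down (x of pack_orange_nose in the frame of dock1 between -0.064 and -0.037 m and contact force between the fingers and pack_orange above 0.3 N and value of joint button1 above 0.007 m and contact force between the fingers and dock1 above 0.5 N and linear speed of pack_orange below 0.02 m/s), for 0.3 s.
At the end, for the whole second after the job is handed in: The fingers hold the orange pack's dock button at least 7 mm down and also touch the orange pack (over 0.3 N), which lies flat (within 5 mm of its height in the dock, tilt under 0.12 rad) and at rest, its nose over the green strip (7 to 34 mm out of its resting place) (x of pack_orange_nose in the frame of dock1 between -0.064 and -0.037 m and contact force between the fingers and pack_orange above 0.3 N and value of joint button1 above 0.007 m and contact force between the fingers and dock1 above 0.5 N and linear speed of pack_orange below 0.01 m/s and z of pack_orange in the frame of dock1 between 0.016 and 0.025 m and angle between pack_orange's own z axis and vertical below 0.12 rad); the arm keeps its last pose, push and grip.
It fails at once if the orange pack slides away: its nose passes the end of the landing plate (x of pack_orange_nose in the frame of dock1 below -0.07 m).
It fails at once if the orange pack is lifted, carried or tipped (z of pack_orange in the frame of dock1 above 0.032 m or angle between pack_orange's own z axis and vertical above 0.35 rad).
It fails at once if the orange pack is pressed or squeezed with more than 20 N (contact force between the fingers and pack_orange above 20 N).
It fails at once if the other dock's button is pressed or the blue pack moved (value of joint button2 above 0.004 m or distance of pack_blue from where it was at the start of the episode above 0.01 m).
It fails at once if a bystander is disturbed (moved over 20 mm) (distance of any of tape, servo, driver, bottle, motor_box, mug from where it was at the start of the episode above 0.02 m).
It also fails if it takes over 32 s, if anything falls off the work surface, if the arm or the gripper's body presses on something with over 40 N, if the wrist force passes 120 N, or if a joint passes its speed limit or range.

## Working session

There is one attempt and no reset: what is moved stays moved. The work goes in short steps, Python scripts to look and compute and a shell command to move; the robot and the scene stay as the last step left them, time stands still between calls to the robot, and variables do not carry over. Pictures are saved under pics/ and viewed, and the job is handed in when it is done.

```bash
ls; mkdir -p pics; python3 - <<'E'
from workcell import *
import cv2
o=get_obs(); print(o)
for n in ("scene","top","wrist"):
    p=camera_params(n); print(n,p)
    im,d=read_camera(n); cv2.imwrite(f"pics/{n}0.png",im)
    import numpy as np; np.save(f"pics/{n}0.npy",d)
E
```

```text
pics
{'time': 0.0, 'q': array([-1.37412305e+00,  2.21269695e-01,  1.52763793e+00, -2.11285591e-05,
        1.39472874e+00, -1.26118938e-01]), 'qd': array([-0.0009757 , -0.00104783,  0.00019322,  0.00096371,  0.00028823,
       -0.00065818]), 'joint_torque': array([-1.13646307e-03, -4.96904218e+01, -3.89391911e+01, -7.88936813e-05,
        1.12427663e-02, -5.96166956e-06]), 'eef_pos': array([ 198.1211794 , -592.13802479,  247.15804911]), 'ee_rot': array([-1.68674083,  1.56875251,  1.77764776]), 'force': array([-0.03312086, -0.09295225, -0.31050168]), 'ft_torque': array([ 0.0092937 , -0.00432947,  0.00970953]), 'gripper_width': 85.18251558780219}
scene {'K': array([[450.83645107,   0.        , 323.33596031],
       [  0.        , 450.83645107, 238.7933149 ],
       [  0.        ,   0.        ,   1.        ]]), 'R': array([[ 0.27089882,  0.9625096 , -0.01375155],
       [ 0.74146598, -0.21775368, -0.63467436],
       [-0.61387461,  0.16173623, -0.77265734]]), 't': array([ -31.31483749, -389.58913596, 1739.73268531])}
top {'K': array([[498.95774564,   0.        , 315.25932399],
       [  0.        , 498.95774564, 233.76672139],
       [  0.        ,   0.        ,   1.        ]]), 'R': array([[-0.01567375, -0.99977005,  0.01463495],
       [-0.98753362,  0.01318583, -0.15685496],
       [ 0.15662591, -0.01691101, -0.98751321]]), 't': array([-111.47626566,  585.58294035, 1270.24437973])}
wrist {'K': array([[342.78916276,   0.        , 323.78163224],
       [  0.        , 342.78916276, 238.0255471 ],
       [  0.        ,   0.        ,   1.        ]]), 'R': array([[ 3.16493529e-01, -9.48594417e-01, -6.91706397e-04],
       [-9.03273408e-01, -3.01594951e-01,  3.05184593e-01],
       [-2.89705016e-01, -9.59641486e-02, -9.52292962e-01]]), 't': array([-624.15004017,  -39.41037326,  379.39383644])}
```

View pics/scene0.png

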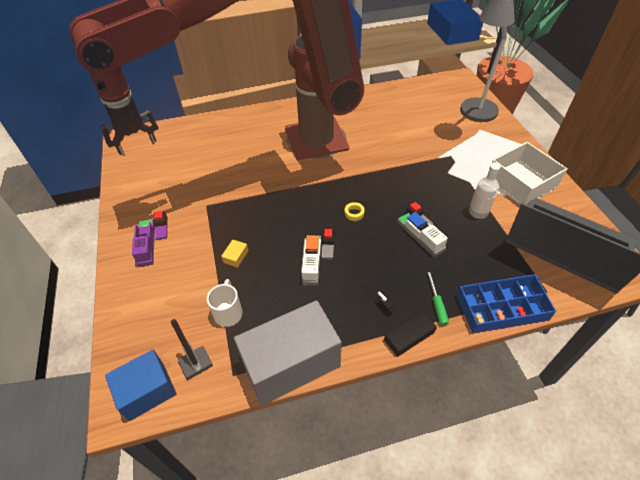

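View pics/top0.png

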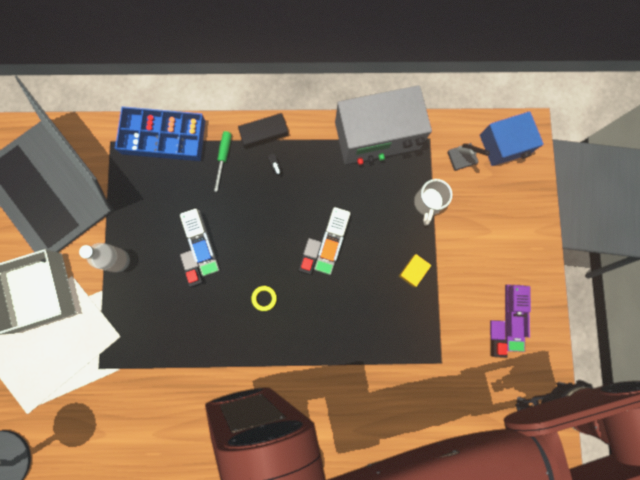

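View pics/wrist0.png

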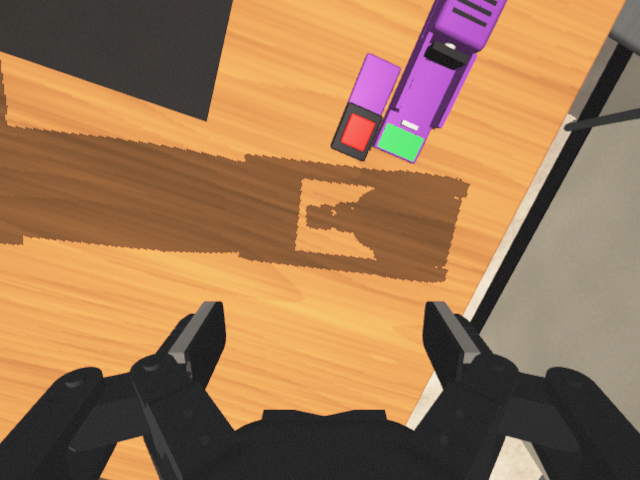

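The scene view shows the orange dock at (312,255) with its red button at (328,233). In the top view the button is at (307,264), the green strip at (325,267) and the orange pack at (329,249). The purple look-alike is on the right, at (515,320).

```bash
cat > h.py <<'E'
import numpy as np, cv2
from workcell import *
def ray(p,u,v):
    K,R,t=p["K"],p["R"],p["t"]
    c=-R.T@t; d=R.T@np.linalg.solve(K,[u,v,1.]); return c,d
def atz(p,u,v,z):
    c,d=ray(p,u,v); return c+d*(z-c[2])/d[2]
def atd(p,u,v,dep):
    c,d=ray(p,u,v); return c+d*dep
def proj(p,X):
    x=p["R"]@np.asarray(X,float)+p["t"]; y=p["K"]@x; return y[:2]/y[2]
def tri(obs):
    A=[];b=[]
    for p,u,v in obs:
        c,d=ray(p,u,v); d/=np.linalg.norm(d); P=np.eye(3)-np.outer(d,d); A.append(P); b.append(P@c)
    return np.linalg.lstsq(np.vstack(A),np.hstack(b),rcond=None)[0]
def crop(im,u0,v0,u1,v1,s,fn):
    cv2.imwrite(fn,cv2.resize(im[v0:v1,u0:u1],None,fx=s,fy=s,interpolation=cv2.INTER_CUBIC))
E
python3 - <<'E'
from h import *
for n,b in (("top",(280,190,370,290)),("scene",(280,215,370,295))):
    im=cv2.imread(f"pics/{n}0.png"); crop(im,*b,6 if n=="top" else 7,f"pics/{n}0c.png")
d=np.load("pics/top0.npy"); p=camera_params("top")
for nm,u,v in (("button",307,264),("strip",325,267),("pack",329,249),("gray",312,247),("hous",338,220)):
    print(nm,d[v,u],atd(p,u,v,d[v,u]).round(1))
E
```

```text
button 1303.8353 [504.1 -97.1  47.6]
strip 1330.6448 [ 498.1 -145.    20.3]
pack 1301.2389 [ 541.6 -155.    57.2]
gray 1340.0181 [ 552.5 -111.1   18.9]
hous 1308.2933 [ 617.2 -179.9   62.4]
```

View pics/top0c.png

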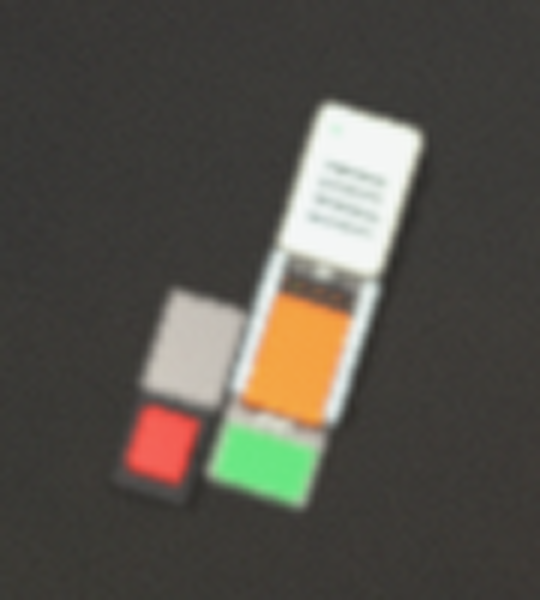

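View pics/scene0c.png

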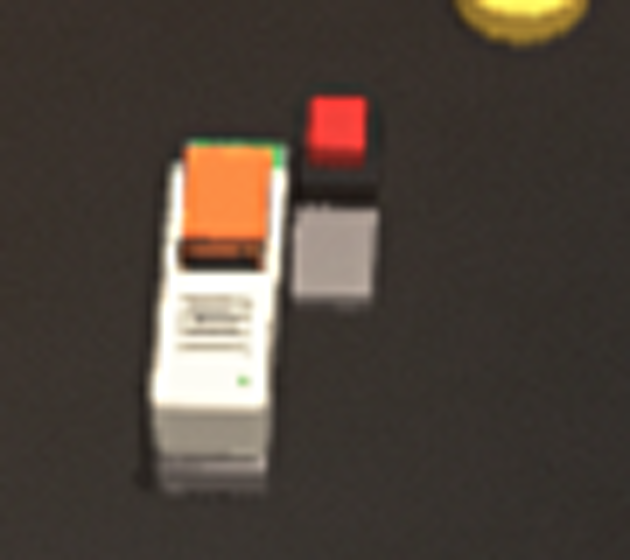

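```bash
cat >> h.py <<'E'
from scipy.spatial.transform import Rotation as Ro
def toolR(o): return Ro.from_euler('xyz',o["ee_rot"]).as_matrix()
YAW=-0.286; S=np.array([498.,-145.,20.])  # strip (dock x=-50,y=0)
def d2w(x,y,z,yaw=None,s=None):
    yaw=YAW if yaw is None else yaw; s=S if s is None else s
    X=np.array([np.cos(yaw),np.sin(yaw),0]);Y=np.array([-np.sin(yaw),np.cos(yaw),0])
    q=s+(x+50)*X+y*Y; q[2]=z; return q
def w2d(w):
    X=np.array([np.cos(YAW),np.sin(YAW)]);Y=np.array([-np.sin(YAW),np.cos(YAW)])
    r=np.asarray(w)[:2]-S[:2]; return np.array([r@X-50,r@Y,w[2]])
def delta(pos,sgn,tilt=0):
    # tool x down, tool y = sgn*dock y
    o=get_obs(); R=toolR(o)
    Y=sgn*np.array([-np.sin(YAW),np.cos(YAW),0]); x=np.array([0,0,-1.])
    T=np.stack([x,Y,np.cross(x,Y)],1)
    return R.T@(pos-o["eef_pos"])/1000, Ro.from_matrix(R.T@T).as_rotvec()
E
python3 - <<'E'
from h import *
o=get_obs();R=toolR(o);print(R.round(3));p=camera_params("wrist")
c=-p["R"].T@p["t"];print("cam in tool",R.T@(c-o["eef_pos"]),"fwd",R.T@p["R"][2], "right",R.T@p["R"][0])
for s in (1,-1): print(s,delta(d2w(-59,22,230),s),delta(d2w(-90,22,230),s))
E
```

```text
[[-0.     0.317 -0.948]
 [ 0.002 -0.948 -0.317]
 [-1.    -0.002 -0.   ]]
cam in tool [-125.59433985   -0.21965287  -77.72651466] fwd [9.52221146e-01 8.18141269e-04 3.05408284e-01] right [-1.11431619e-03  9.99999063e-01  7.95443188e-04]
1 (array([ 0.01805386, -0.35220603, -0.43141723]), array([-2.53276599e+00, -2.05693848e-03,  3.62013954e-04])) (array([ 0.01807632, -0.36993506, -0.4059873 ]), array([-2.53276599e+00, -2.05693848e-03,  3.62013954e-04]))
-1 (array([ 0.01805386, -0.35220603, -0.43141723]), array([6.08825872e-01, 2.76979320e-04, 1.57377752e-03])) (array([ 0.01807632, -0.36993506, -0.4059873 ]), array([6.08825872e-01, 2.76979320e-04, 1.57377752e-03]))
```

```bash
python3 -m inch '[[0.034,0.018,-0.352,-0.431,0.609,0,0],[0.034,0.018,-0.352,-0.431,0.609,0,0],[0.034,0.018,-0.352,-0.431,0.609,0,0],[0.034,0.018,-0.352,-0.431,0.609,0,0],[0.034,0.018,-0.352,-0.431,0.609,0,0],[0.034,0.018,-0.352,-0.431,0.609,0,0],[0.034,0.018,-0.352,-0.431,0.609,0,0],[0.034,0.018,-0.352,-0.431,0.609,0,0],[0.034,0.018,-0.352,-0.431,0.609,0,0],[0.034,0.018,-0.352,-0.431,0.609,0,0],[0.034,0.018,-0.352,-0.431,0.609,0,0],[0.034,0.018,-0.352,-0.431,0.609,0,0],[0.034,0.018,-0.352,-0.431,0.609,0,0],[0.034,0.018,-0.352,-0.431,0.609,0,0],[0.034,0.018,-0.352,-0.431,0.609,0,0],[0.034,0.018,-0.352,-0.431,0.609,0,0],[0.034,0.018,-0.352,-0.431,0.609,0,0],[0.034,0.018,-0.352,-0.431,0.609,0,0]]' 20
python3 - <<'E'
from h import *
o=get_obs();print(o["eef_pos"],o["gripper_width"],o["q"],delta(d2w(-59,22,230),-1))
import pickle
p=camera_params("wrist");im,d=read_camera("wrist");cv2.imwrite("pics/w1.png",im);pickle.dump((p,d),open("pics/w1.pkl","wb"))
for q in ((-50,0,20),(-58,45,44),(-30,0,20)): print(q,proj(p,d2w(*q)))
E
```

```text
time: 1.65
eef_pos: [494.7, -122.8, 230.0]
ee_rot: [-0.756, 1.569, 2.098]
force: [-0.5, 0.3, -0.3]
gripper_width: 33.9
[ 494.68420152 -122.80524765  229.95478274] 33.90372582403061 [-3.98681110e-01 -4.26703762e-02  1.84267548e+00  8.54915772e-04
  1.34269484e+00  1.45963056e+00] (array([-4.40993495e-05, -1.64303772e-03, -4.39774656e-04]), array([-0.00170913,  0.00100736,  0.00095113]))
(-50, 0, 20) [344.17784363 200.23206326]
(-58, 45, 44) [297.27173356 213.961218  ]
(-30, 0, 20) [344.50073848 180.00698887]
```

View pics/w1.png

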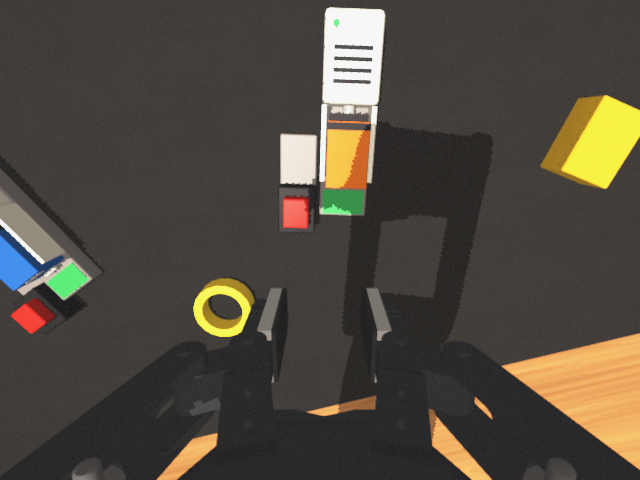

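```bash
python3 - <<'E'
from h import *
im=cv2.imread("pics/w1.png"); crop(im,265,90,395,240,5,"pics/w1c.png")
E
```

```text
(no output)
```

View pics/w1c.png

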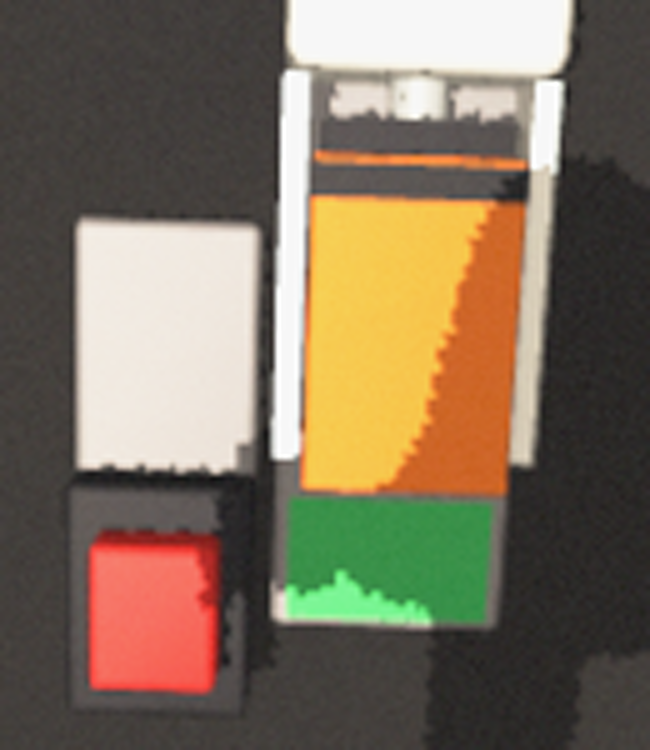

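```bash
python3 -m inch '[[0.034,0.06,-0.02,0,0,0,0],[0.034,0.06,-0.02,0,0,0,0],[0.034,0.06,-0.02,0,0,0,0],[0.034,0.06,-0.02,0,0,0,0]]'
python3 - <<'E'
from h import *
import pickle
o=get_obs();print(w2d(o["eef_pos"]))
p=camera_params("wrist");im,d=read_camera("wrist");cv2.imwrite("pics/w2.png",im);pickle.dump((p,d),open("pics/w2.pkl","wb"))
u,v=proj(p,d2w(-50,20,30)).astype(int);print(u,v)
u0,v0=max(u-80,0),max(v-90,0)
crop(im,u0,v0,u0+160,v0+150,5,"pics/w2c.png");print(u0,v0)
E
```

```text
time: 2.03
eef_pos: [499.2, -104.2, 169.2]
ee_rot: [-0.265, 1.567, 2.588]
force: [-0.0, -0.8, 1.4]
gripper_width: 34.1
[-60.35981789  39.52612893 169.24640454]
348 216
268 126
```

View pics/w2c.png

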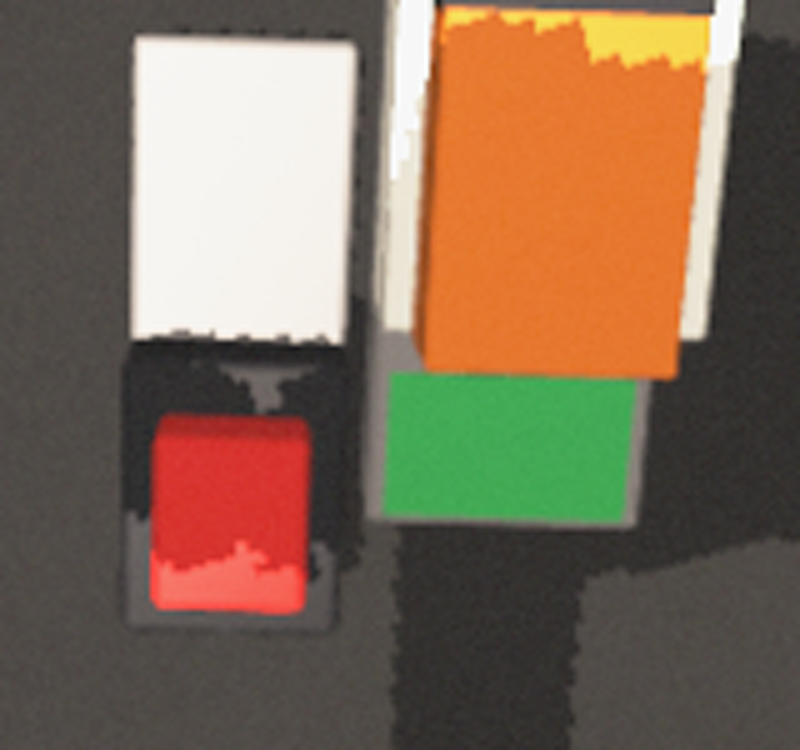

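```bash
python3 - <<'E'
from h import *
import pickle
p1=pickle.load(open("pics/w1.pkl","rb"))[0];p2=pickle.load(open("pics/w2.pkl","rb"))[0]
P={"plateL":((273,622),(367,520),(-64,23)),"plateR":((495,628),(635,527),(-64,-23)),"butL":((90,690),(150,608),(-72,57)),"butR":((217,692),(305,614),(-72,33)),"packL":((302,492),(425,372),(-30,18)),"packR":((508,495),(678,378),(-30,-18))}
W=[];D=[]
for k,(a,b,dk) in P.items():
    X=tri([(p1,265+a[0]/5,90+a[1]/5),(p2,268+b[0]/5,126+b[1]/5)]); print(k,X.round(1),w2d(X).round(1),dk); W.append(X[:2]);D.append(dk)
W=np.array(W);D=np.array(D,float)
wm,dm=W.mean(0),D.mean(0)
a=W-wm;b=D-dm
yaw=np.arctan2((b[:,0]*a[:,1]-b[:,1]*a[:,0]).sum(),(a*b).sum())
Rm=np.array([[np.cos(yaw),-np.sin(yaw)],[np.sin(yaw),np.cos(yaw)]])
print("yaw",yaw,"strip",wm+Rm@(np.array([-50,0])-dm)); print((a-b@Rm.T).round(1))
E
```

```text
plateL [ 490.3 -117.2   16.6] [-65.2  24.5  16.6] (-64, 23)
plateR [ 477.  -160.    19.1] [-65.9 -20.3  19.1] (-64, -23)
butL [491.7 -80.5  35.1] [-74.3  60.1  35.1] (-72, 57)
butR [ 485.8 -104.8   41.1] [-73.1  35.2  41.1] (-72, 33)
packL [ 520.5 -132.2   55.3] [-32.   18.7  55.3] (-30, 18)
packR [ 509.3 -166.7   54.1] [-33.  -17.6  54.1] (-30, -18)
yaw -0.30686848037499426 strip [ 496.32360615 -142.79947686]
[[ 0.4 -0.5]
 [ 1.   0.5]
 [-0.9  1.3]
 [ 0.5 -0.1]
 [-0.3 -0.5]
 [-0.6 -0.7]]
```

```bash
sed -i 's/^YAW=.*/YAW=-0.307; S=np.array([496.3,-142.8,20.])/' h.py; python3 - <<'E'
from h import *
print(delta(d2w(-60,22.5,90),-1))
E
```

```text
(array([0.08085808, 0.01509745, 0.00262865]), array([0.01795526, 0.00048069, 0.00071872]))
```

```bash
python3 -m inch '[[0.032,0.03,0.015,0.0026,0.018,0,0],[0.032,0.06,0.015,0.0026,0.018,0,0],[0.032,0.081,0.015,0.0026,0.018,0,0],[0.032,0.081,0.015,0.0026,0.018,0,0],[0.032,0.081,0.015,0.0026,0.018,0,0]]'
python3 - <<'E'
from h import *
import pickle
print(delta(d2w(-60,22.5,90),-1))
p=camera_params("wrist");im,d=read_camera("wrist");cv2.imwrite("pics/w3.png",im);pickle.dump((p,d),open("pics/w3.pkl","wb"))
im,d=read_camera("scene");crop(im,260,190,380,300,6,"pics/s3c.png")
E
```

```text
time: 2.5
eef_pos: [493.9, -119.1, 90.9]
ee_rot: [-1.174, 1.57, 1.659]
force: [0.4, -0.1, 0.6]
gripper_width: 31.9
(array([ 0.00089241, -0.00060642,  0.00055785]), array([-0.00088502,  0.00023319,  0.00055793]))
```

View pics/w3.png

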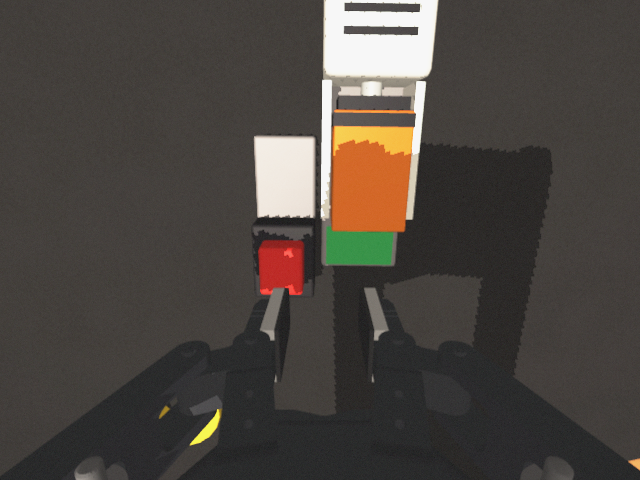

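View pics/s3c.png

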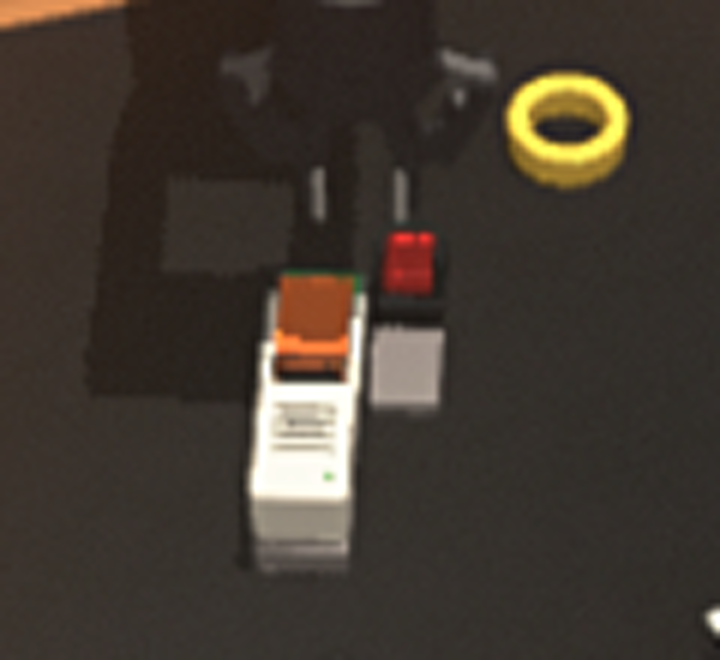

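```bash
python3 - <<'E'
from h import *
import pickle
p=pickle.load(open("pics/w3.pkl","rb"))[0]
for k,u,v,z,dk in (("butL",260,293,44,(-72,57)),("butR",303,294,44,(-72,33)),("plL",322,264,20,(-64,23)),("plR",395,265,20,(-64,-23)),("pkL",332,228,56,(-30,18)),("pkR",406,231,56,(-30,-18))):
    print(k,w2d(atz(p,u,v,z)).round(1),dk)
print(delta(d2w(-60,22.5,66),-1))
E
```

```text
butL [-69.   57.3  44. ] (-72, 57)
butR [-69.7  33.3  44. ] (-72, 33)
plL [-61.5  22.8  20. ] (-64, 23)
plR [-62.2 -22.2  20. ] (-64, -23)
pkL [-28.   17.7  56. ] (-30, 18)
pkR [-29.6 -18.5  56. ] (-30, -18)
(array([ 0.02658305, -0.00037761,  0.00225026]), array([-0.00043534, -0.00373996,  0.00033663]))
```

```bash
python3 -m inch '[[0.036,0.012,0,0.001,0,0,0],[0.036,0.024,0,0.001,0,0,0],[0.036,0.024,0,0.001,0,0,0],[0.036,0.024,0,0.001,0,0,0]]'
python3 - <<'E'
from h import *
o=get_obs();print(w2d(o["eef_pos"]),o["force"])
p=camera_params("wrist");im,d=read_camera("wrist");cv2.imwrite("pics/w4.png",im)
E
```

```text
time: 2.93
eef_pos: [493.8, -118.7, 67.7]
ee_rot: [-2.871, 1.569, -0.037]
force: [0.1, -0.1, -0.3]
gripper_width: 36.1
[-59.64030346  22.27305081  67.68036582] [ 0.12996558 -0.07737776 -0.3107846 ]
```

View pics/w4.png

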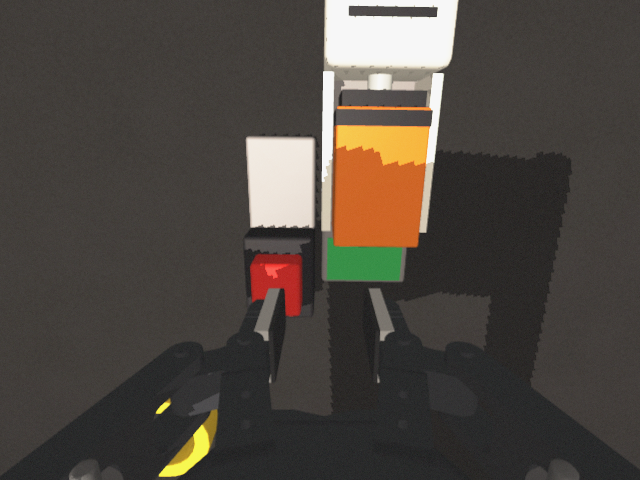

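```bash
python3 -m inch '[[0.036,0.003,0,0,0,0,0],[0.036,0.006,0,0,0,0,0],[0.036,0.008,0,0,0,0,0],[0.036,0.009,0,0,0,0,0],[0.036,0.009,0,0,0,0,0]]'
python3 - <<'E'
from h import *
o=get_obs();print(w2d(o["eef_pos"]),o["force"],o["ft_torque"])
E
```

```text
time: 3.4
eef_pos: [494.3, -118.8, 59.1]
ee_rot: [-2.95, 1.568, -0.115]
force: [-0.2, -0.1, -0.1]
gripper_width: 36.1
[-59.21282571  22.28200899  59.0690082 ] [-0.18598171 -0.12620144 -0.13388623] [ 0.02728831 -0.00770963 -0.00364182]
```

```bash
python3 -m inch '[[0.036,0.002,0,0,0,0,0],[0.036,0.003,0,0,0,0,0],[0.036,0.003,0,0,0,0,0]]'
python3 - <<'E'
from h import *
o=get_obs();print(w2d(o["eef_pos"]),o["force"],o["ft_torque"])
p=camera_params("wrist");im,d=read_camera("wrist");cv2.imwrite("pics/w5.png",im)
E
```

```text
time: 3.65
eef_pos: [494.4, -118.8, 56.1]
ee_rot: [-2.985, 1.568, -0.151]
force: [-1.6, -0.4, 2.3]
gripper_width: 36.6
[-59.07281352  22.28196632  56.07091241] [-1.63796575 -0.41811667  2.28960258] [0.0416993  0.14158451 0.0125551 ]
```

View pics/w5.png

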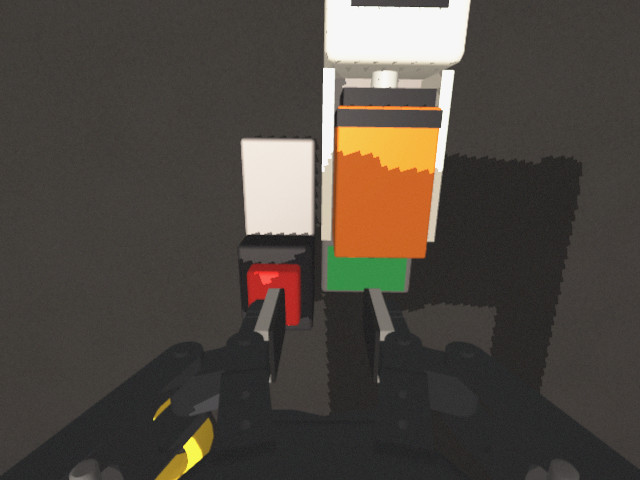

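```bash
python3 -m inch '[[0.036,0.002,0,0,0,0,0],[0.036,0.005,0,0,0,0,0],[0.036,0.008,0,0,0,0,0],[0.036,0.010,0,0,0,0,0],[0.036,0.0105,0,0,0,0,0],[0.036,0.0105,0,0,0,0,0],[0.036,0.0105,0,0,0,0,0],[0.036,0.0105,0,0,0,0,0],[0.036,0.0105,0,0,0,0,0],[0.036,0.0105,0,0,0,0,0]]'
python3 - <<'E'
from h import *
o=get_obs();print(w2d(o["eef_pos"]),o["force"],o["ft_torque"])
p=camera_params("wrist");im,d=read_camera("wrist");cv2.imwrite("pics/w6.png",im)
im,d=read_camera("scene");crop(im,260,190,380,300,6,"pics/s6c.png")
E
```

```text
time: 4.53
eef_pos: [494.7, -118.9, 47.4]
ee_rot: [-2.934, 1.568, -0.099]
force: [-8.4, 2.6, 21.3]
gripper_width: 36.2
[-58.73211887  22.28043437  47.39378351] [-8.35334003  2.57665208 21.27002902] [0.98438169 1.4499632  0.06557835]
```

View pics/w6.png

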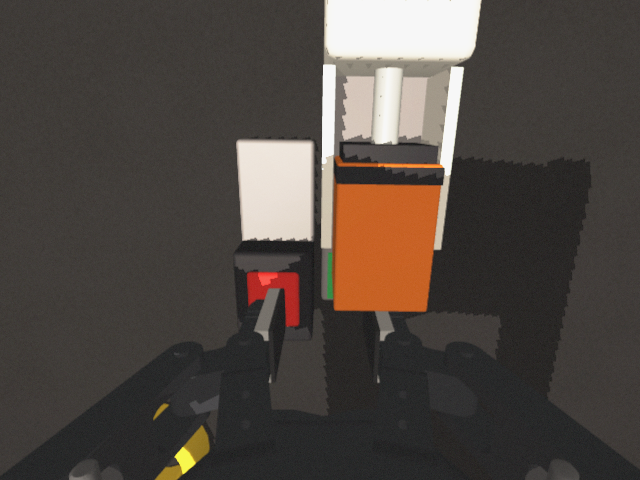

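View pics/s6c.png

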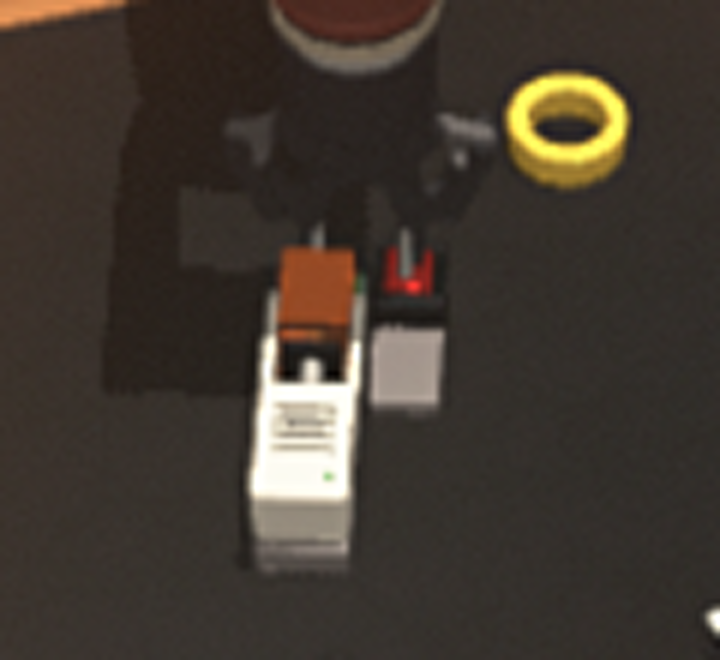

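```bash
python3 - <<'E'
from h import *
o=get_obs();print(o["time"],o["force"],o["eef_pos"])
p=camera_params("wrist");im,d=read_camera("wrist")
cv2.imwrite("pics/w7.png",im);crop(im,230,230,450,350,3.6,"pics/w7c.png")
for u,v in ((288,285),(265,281),(292,310),(278,180),(385,200),(360,300),(420,300),(385,307),(329,290),(300,330),(243,300)): print((u,v),w2d(atd(p,u,v,d[v,u])).round(1))
E
```

```text
4.6333 [-8.088028   1.6592071 21.6608045] [ 494.72676109 -118.91872292   47.40203197]
(288, 285) [-48.7  38.3  31.2]
(265, 281) [-46.   48.4  32.7]
(292, 310) [-61.8  37.   30.7]
(278, 180) [-3.8 43.4 13. ]
(385, 200) [-4.7  0.8 55.9]
(360, 300) [-43.2   8.3  56.2]
(420, 300) [-43.3 -14.5  56. ]
(385, 307) [-46.5  -1.4  55.6]
(329, 290) [-56.5  19.5  20.6]
(300, 330) [-73.1  33.5  29.8]
(243, 300) [-57.3  59.8  29.3]
```

View pics/w7c.png

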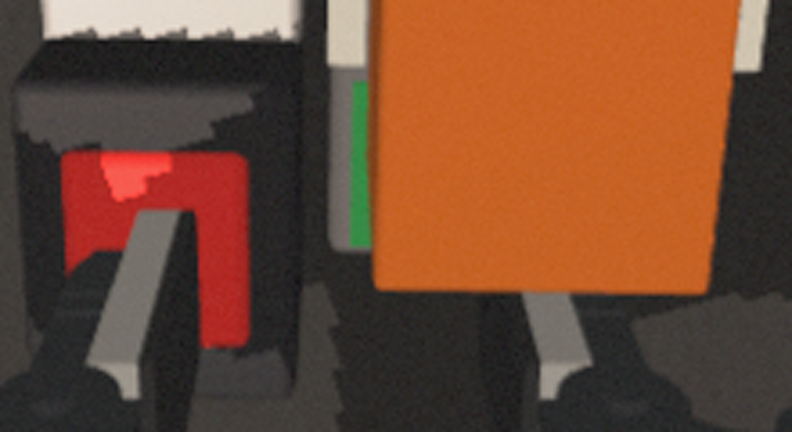

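```bash
python3 - <<'E'
from h import *
for i in range(10):
    p=camera_params("wrist");im,d=read_camera("wrist")
    if i%3==0:
        o=get_obs();print(round(o["time"],2),o["force"].round(1),o["ft_torque"].round(2),o["eef_pos"].round(2),[w2d(atd(p,u,v,d[v,u])).round(1) for u,v in ((265,281),(385,200),(385,307))])
        col=im[280:330,360].astype(int); print("edge row",280+np.argmax(np.abs(np.diff(col[:,2]))))
cv2.imwrite("pics/w8.png",im)
E
```

```text
4.73 [-9.6  3.3 21.8] [0.95 1.41 0.04] [ 494.74 -118.92   47.4 ] [array([-46.5,  48.6,  31.8]), array([-4.8,  0.8, 55.4]), array([-46.2,  -1.3,  56. ])]
edge row 310
4.88 [-9.4  2.2 22.2] [0.97 1.4  0.08] [ 494.7  -118.9    47.39] [array([-46.9,  48.8,  30.8]), array([-4.5,  1. , 56.9]), array([-46.1,  -1.3,  56.2])]
edge row 310
5.03 [-8.7  2.8 22.3] [0.94 1.42 0.02] [ 494.7  -118.92   47.4 ] [array([-46.9,  48.7,  30.9]), array([-4.6,  0.9, 56.5]), array([-45.8,  -1.2,  56.8])]
edge row 310
5.18 [-9.   2.5 22.6] [0.96 1.38 0.09] [ 494.72 -118.93   47.41] [array([-46.5,  48.6,  31.7]), array([-4.4,  1.1, 57.3]), array([-46.1,  -1.3,  56.2])]
edge row 310
```

```bash
python3 - <<'E'
from h import *
print(finish_job())
E
```

```text
the job is handed in; nothing more can be done
None
```

I pressed the orange dock's red button all the way down with one fingertip. The other finger stopped the orange pack with its nose over the green strip. I handed the job in at about 5.2 s with both fingers still holding; it reported no verdict.

What the last checks showed:
- **Button:** its top measured 31–32 mm above the table, which is fully down. The upward force on the tool was about 22 N, steady.
- **Pack:** the nose was at about dock x = -47 mm, where the allowed range is -37 to -64 mm. The top measured about 55–57 mm above the table front and back, so it lies flat. Its front edge did not move over the last 0.5 s.
- **Contact with the pack:** I did not measure this separately. I infer it from the pack sitting still against the finger while its spring keeps pushing, and from the sideways force of about 9 N on the tool, part of which is probably rubbing on the button.
- **Disagreement:** the early and the close-up wrist views placed the dock 2–3 mm apart along its x. I aimed for a nose position near the middle of the strip, so the difference did not matter.
- **Everything else:** the tool went straight from the start to above the dock and down. I did not re-measure the blue pack, its button or the bystanders at the end.

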